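Open the sprung slide chamber

ROBOT

A 6-joint arm with a two-finger parallel gripper is mounted at the origin on the work surface. World frame = base frame: x ahead of the robot, y to its left, z up, the work surface at z = 0. Lengths are in m, angles in rad, forces in N, time in s.
With the tool pointing down it reaches from about 0.35 to 0.85 m from the base axis. Payload 8.1 kg.
Tool frame: the origin (TCP) lies at the very end of the fingers, on their centre line; the grasp point (between the pads) lies 19 mm behind it (pinch_z is the distance from the TCP to the grasp point, in m); z points along the fingers, y is the direction in which the jaws open and shut (so a half turn about z gives the same grasp; the last joint's range is limited). The gripper opens to 93 mm and grips with 3 to 60 N. Pads are 15 mm wide; open, the fingers measure 128 mm over their backs; the gripper's body (75 mm by 188 mm) begins 65 mm behind the grasp point.
Start: joints at [1.229, 0.13, 1.488, -0, 1.523, -0.085], TCP at [0.152, 0.58, 0.219] pointing down, gripper open.
Joint ranges: [-2.96, 2.96], [-0.89, 2.26], [0.02, 2.5], [-1.34, 4.48], [0, 2.73], [-2.66, 2.66]. Speed limits (rad/s): [2.39, 2.39, 2.79, 3.14, 3.14, 3.14].

INTERFACE

Orientations are given as a rotation vector (axis times angle).
In Python, from plant import * gives the robot as it stands.
- The arm moves only by the tool move_arm, never from a script. Its argument "series" is a list of rows, each a list of 7 numbers: the shift along the tool's x, y, z each as a share of 10 cm, from -1 to 1, then the turn, a rotation vector about the tool's x, y, z each as a share of 180 degrees, from -1 to 1, then the opening, from -1 (shut) to 1 (fully open). In form: [[dx, dy, dz, rx, ry, rz, jaw], ...]. A call has 1 to 8 rows; each row is the pose to reach, as a shift and turn from the pose commanded when the call began, along the tool's axes at that moment, turning the shorter way round; what a row does not reach only later rows make up. A row lasts 1/10 s, in which the tool goes at most 50 mm and 8.59 degrees, less where a joint would pass 70% of its speed; a pose out of reach is approached as far as the arm can. A call with a number of a shift or a turn outside -1 to 1 is refused whole. A call with a gripper value outside its range is refused whole. The fingers move at their own pace and stop on an object; "squeeze" is the grip in N (left out, the last holds). Time passes only in rows, so rows that repeat a pose let the fingers close. It gives the time, the measured TCP pose, the force and the opening at its end, in the units of the state.
- read_state(): the state, without advancing time (a new reading comes with each control period).
- read_camera(name): name is "scene" or "top" or "wrist"; returns a dict with "frame" (480x640x3 uint8, red, green, blue), "K" (3x3 intrinsics, pixels), "k1" (the pictures are not rectified: a ray, as slopes to the right and down, at radius r is drawn at 1 + k1 r^2 times it, then the intrinsics apply), "rvec" (rotation vector, rad) and "tvec" (3), from world to camera coordinates, as OpenCV has them. Camera axes: x right, y down, z forward; pixel columns grow to the right and rows downward; lengths in m; the calibration is good to about 2 mm. A picture is of the moment at which its call begins. There is no depth.
- close_job(): hands the job in, once; it reports no verdict.
The state is a dict: "t": time; "q": joint angles; "dq": joint speeds; "joint_torque": joint torques, N m; "tool_pos": TCP position; "orientation": TCP orientation; "force": force on the tool from outside, world axes, zero at the start; "wrist_torque": the same for the moment, N m; "opening": finger opening in m.
Only numpy, scipy, OpenCV 4.12 (cv2) and the standard library are available. Lean on these libraries where they do the work, as an engineer would, in place of code of your own. Each camera call takes 0.05 s, during which the arm holds its last target.

TASK

Open the slide chamber on the bench: press the black release tab on its front so that the sprung lid pops up by itself, then gently push the lid up and back, past upright, until it rests fully open on its stop. Do it by touch alone: pick nothing up, and leave the bottle, boxes, tools and the rest where they are.

Things in the scene. Friction and masses are not known exactly. Their poses are not given: they have to be found in the camera images.
- chamber: the slide chamber, a white plastic case fixed to the bench, 170 long (x) by 160 wide (y) by 62 high without the lid, on either the left or the right half of the bench. Origin: centre of its underside. Its own -x is its front (with the release tab), turned towards the robot within about 0.35 rad; +x is the hinge side, z up
- tab_pad (a point): the place to press: on the top face of the release tab's pad, mid-width and 15 from its free end; the pad is a ribbed black plate 40 (x) by 28 (y) by 7 thick that juts level from the case's front, its top 50 above the bench and this point 124 in front of the case's centre (39 in front of the front wall). Axes as the chamber's while unpressed
- tab (a joint): angle of the release tab, rad: 0 at rest, 0.35 pressed to its stop (tab_pad is then about 10 lower). It frees the lid at about 0.17 and springs back when let go. Pressing down at tab_pad takes about 2 N to start and 5 N at the stop. A hook 24 wide on the tab holds the middle of the shut lid's front edge, its top 76 above the bench
- lid_edge (a point): middle of the lower front edge of the lid, 173 from the hinge line along the lid, on its underside. The lid is a flat grey plate, 177 by 156 wide by 8 thick, its top 70 above the bench when shut; it overhangs the front wall by 8
- lid_hinge (a point): middle of the lid's hinge line, on the chamber: 80 behind its centre and 66 above the bench, mid-thickness of the lid. Axes as the chamber's; the hinge runs along its y
- lid (a joint): opening angle of the lid, rad: 0 shut and latched, 1.57 upright, 1.9 fully open on its stop. A spring pin lifts the freed lid to about 0.63 and no further (front edge then about 165 above the bench). Between there and upright it falls back when let go; past about 1.65 it falls open to the stop by its own weight. It weighs about 160 g; under 3 N at the edge moves it
- hotplate: a low white slide-drying plate fixed to the bench, 190 by 140 by 54, no lid, on the half of the bench where the chamber is not; not part of the job. Origin: centre of its underside
- dropper: small white bottle, 34 across and 75 high, loose, between the chamber and the drying plate; leave it. Origin: centre of its underside
- coverslips: small square box, 30 by 30 by 24, loose, between the chamber and the drying plate; leave it. Origin: centre of its underside
- mailer: flat white slide case, 36 by 85 by 16, loose, lying on the robot's side of the chamber; leave it. Origin: centre of its underside
- marker: marker pen, 15 thick, 130 long along its y, loose, on the robot's side; leave it. Origin: underside, near mid-length
- forceps: steel forceps, 18 by 115 by 6, long along its y, loose, on the robot's side; leave it. Origin: underside, near mid-length
- jar: open glass jar, 64 across and 85 high, loose, at the left; leave it. Origin: centre of its underside
- tube_rack: white rack of small tubes, 100 by 60 by 67, fixed at the right. Origin: centre of its underside

How it is judged:
By the outcome, as a careful person would: the job done as asked, in the order asked, and still so for the second after the job is handed in, with the robot touching nothing.
It also fails if it takes over 48 s, if anything falls off the work surface, if the arm or the gripper's body presses on something with over 40 N, if the wrist force passes 120 N, or if a joint passes its speed limit or range.

## Working session

There is one attempt and no reset: what is moved stays moved. The work goes in short steps, Python scripts to look and compute and a tool call to move; the robot and the scene stay as the last step left them, time stands still between calls to the robot, and variables do not carry over. Pictures are saved under pics/ and viewed, and the job is handed in when it is done.

Besides the shell and the picture viewer there is one more tool, called after "Request:" by a JSON object that holds its "name" and its "arguments", one argument or row to a line. move_arm: Moves the arm, as the interface text tells. Shift numbers are shares of 10 cm and turn numbers shares of 180 degrees, none past 1 either way. Its arguments: {"type":"object","properties":{"series":{"type":"array","items":{"type":"array","items":{"type":"number"}}},"squeeze":{"type":"number"}},"required":["series"]}

```bash
mkdir -p pics
python3 - <<'E'
from plant import *
import cv2,numpy as np,pickle
s=read_state();print(s)
d={}
for n in ["scene","top","wrist"]:
    c=read_camera(n);d[n]=c;cv2.imwrite(f"pics/{n}0.png",c["frame"][...,::-1]);print(n,c["K"],c["k1"],c["rvec"],c["tvec"])
pickle.dump(d,open("c0.pkl","wb"))
E
```

```text
{'t': 0.0, 'q': array([ 1.22860565e+00,  1.31158807e-01,  1.48927157e+00, -1.69463214e-05,
        1.52300203e+00, -8.53886934e-02]), 'dq': array([ 0.00084801, -0.00156624,  0.00078986,  0.0020975 , -0.00055093,
       -0.00046849]), 'joint_torque': array([-8.42524787e-04, -5.59874046e+01, -4.91731811e+01,  7.64328288e-02,
        3.65596369e-02, -1.19225929e-04]), 'tool_pos': array([0.15217928, 0.57979112, 0.2175931 ]), 'orientation': array([-4.02226802e-01, -3.11535898e+00,  2.82937839e-03]), 'force': array([ 0.26439835, -0.3562387 , -0.43420316]), 'wrist_torque': array([-0.05509168,  0.01154725,  0.03301799]), 'opening': 0.09291582623115788}
scene [[500.99854642   0.         320.52243063]
 [  0.         500.99854642 234.88110795]
 [  0.           0.           1.        ]] -0.011423448532123875 [ 1.01837532  2.24712944 -1.25124099] [ 0.35288665 -0.15164694  1.38085964]
top [[608.31014236   0.         325.80505496]
 [  0.         608.31014236 234.70773224]
 [  0.           0.           1.        ]] -0.08313544856838642 [ 2.19356022 -2.1921569   0.07232316] [-0.01916717  0.48575034  1.59427073]
wrist [[414.50992682   0.         310.7564851 ]
 [  0.         414.50992682 243.73563582]
 [  0.           0.           1.        ]] 0.028829222917870635 [-2.32853577 -1.79708747 -0.21784497] [-0.599819   -0.02827653  0.38820535]
```

View pics/top0.png

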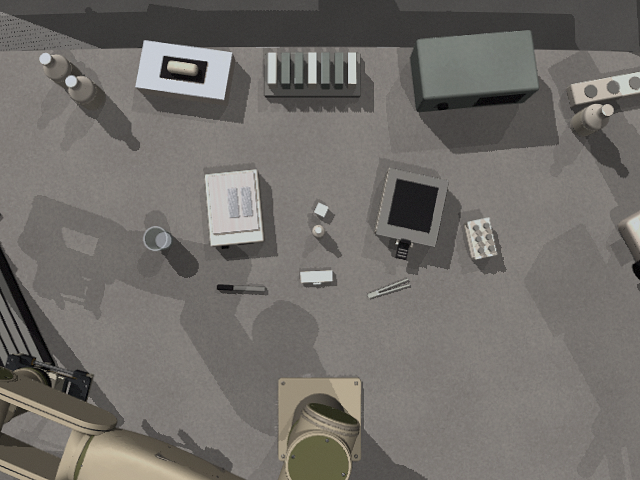

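View pics/scene0.png

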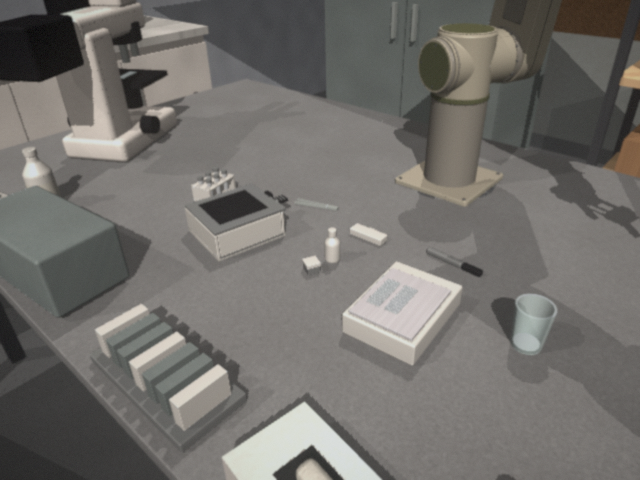

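View pics/wrist0.png

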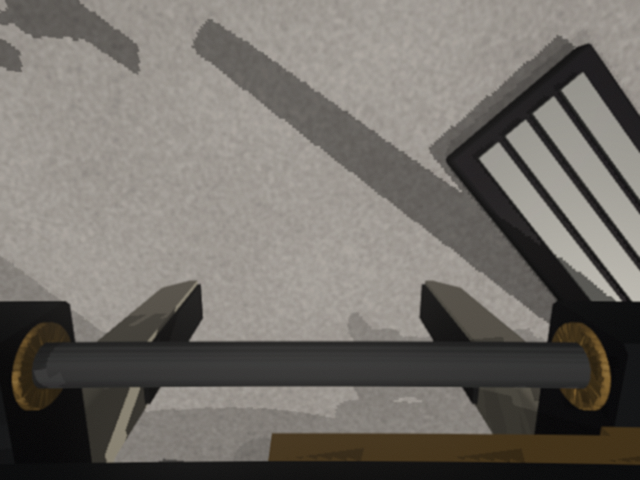

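The top view shows the chamber on the right: grey lid around (412,208) and black tab around (402,250). The drying plate is at (235,207). Next I'll zoom in and measure.

```bash
cat > h.py <<'E'
import numpy as np,cv2
def ray(c,px):
    R=cv2.Rodrigues(np.array(c["rvec"],float))[0];t=np.array(c["tvec"],float).ravel()
    K=c["K"];d=np.array([(px[0]-K[0,2])/K[0,0],(px[1]-K[1,2])/K[1,1]])
    u=d.copy()
    for _ in range(20): u=d/(1+c["k1"]*(u@u))
    return -R.T@t, R.T@np.array([u[0],u[1],1])
def plane(c,px,z):
    o,v=ray(c,px);return o+v*(z-o[2])/v[2]
def proj(c,P):
    R=cv2.Rodrigues(np.array(c["rvec"],float))[0];p=R@np.array(P,float)+np.array(c["tvec"],float).ravel()
    u=p[:2]/p[2];u=u*(1+c["k1"]*(u@u));return c["K"][:2,:2]@u+c["K"][:2,2]
E
python3 - <<'E'
import pickle,cv2
d=pickle.load(open("c0.pkl","rb"))
a=d["top"]["frame"][150:310,360:510,::-1]
cv2.imwrite("pics/topz.png",cv2.resize(a,None,fx=3.7,fy=3.7,interpolation=cv2.INTER_NEAREST))
b=d["scene"]["frame"][160:280,170:360,::-1]
cv2.imwrite("pics/scenez.png",cv2.resize(b,None,fx=4,fy=4,interpolation=cv2.INTER_NEAREST))
E
```

```text
(no output)
```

View pics/topz.png

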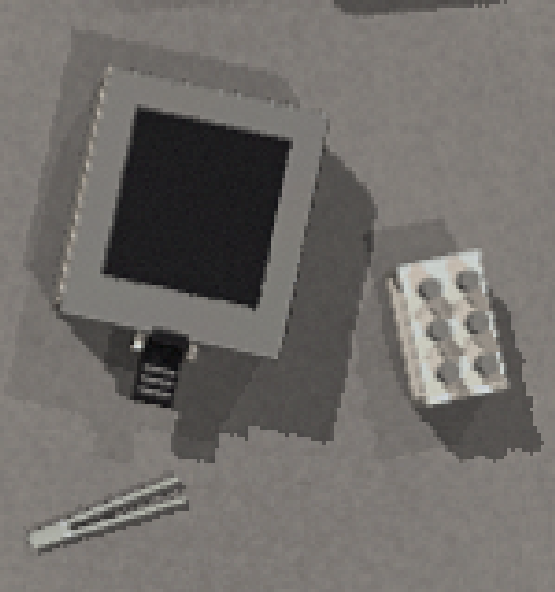

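View pics/scenez.png

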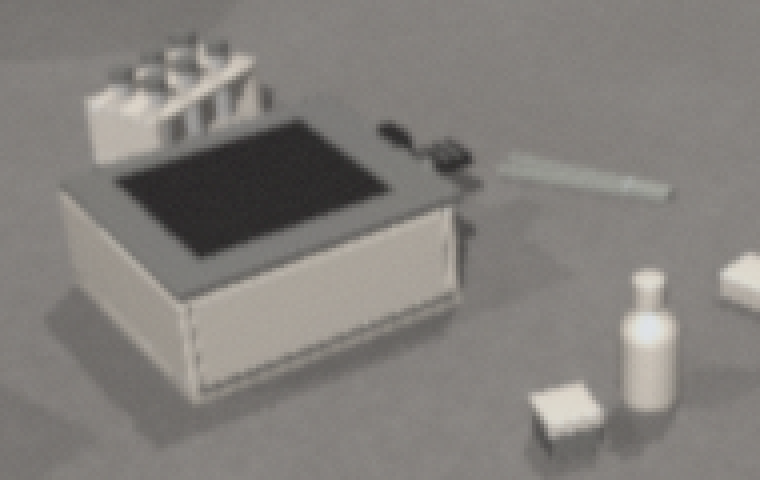

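The top zoom shows lid corners at (108,67), (328,110), (277,357) and (58,312), with the pad's free end around (155,405).

Run:
```python
import pickle,cv2,numpy as np
from h import *
d=pickle.load(open("c0.pkl","rb"));c=d["top"];s=d["scene"]
f=lambda x,y:((x+.5)/3.7-.5+360,(y+.5)/3.7-.5+150)
C=[plane(c,f(*p),.07) for p in [(108,67),(328,110),(277,357),(58,312)]]
for p in C:print(p.round(4))
L=lambda a,b:np.linalg.norm(a-b)
print(L(C[0],C[1]),L(C[1],C[2]),L(C[2],C[3]),L(C[3],C[0]))
ax=(C[0]+C[1]-C[2]-C[3])/2;ax/=np.linalg.norm(ax);ay=(C[0]+C[3]-C[1]-C[2])/2;ay/=np.linalg.norm(ay)
yx=np.arctan2(ax[1],ax[0]);yy=np.arctan2(-ay[0],ay[1]);print(yx,yy)
psi=(yx+yy)/2;X=np.array([np.cos(psi),np.sin(psi),0])
m=sum(C)/4 # lid: x from -93 to +84 => centre -4.5mm
cen=m+X*0.0045;cen[2]=0;print("psi",psi,"centre",cen)
tab=cen-X*.124;tab[2]=.05;print("tab",tab,proj(c,tab))
for z in [(133,400),(178,407),(142,360),(188,360)]:print(z,plane(c,f(*z),.05).round(4), )
# dark mask of pad
fr=c["frame"].astype(int);g=fr.sum(2)
for p in [(122,182),(300,122)] : pass
sf=lambda x,y:((x+.5)/4-.5+170,(y+.5)/4-.5+160)
for n,p in [("backright?",(60,187)),("bl",(185,297)),("fl",(460,197))]:
    print(n,plane(s,sf(*p),.07).round(4))
tp=proj(s,tab);print("tab in scenez",(tp[0]-170+.5)*4,(tp[1]-160+.5)*4)
tp=proj(c,tab);print("tab in topz",(tp[0]-360+.5)*3.7,(tp[1]-150+.5)*3.7)
np.save("ch.npy",[*cen,psi])
```

```text
[ 0.6555 -0.181   0.07  ]
[ 0.6258 -0.3347  0.07  ]
[ 0.4533 -0.2969  0.07  ]
[ 0.4844 -0.1452  0.07  ]
0.15662150962128368 0.1765658384684465 0.1549113760645323 0.1747712586917597
-0.21106453016729654 -0.1962807116912028
psi -0.20367262092924968 centre [ 0.55916587 -0.24036489  0.        ]
tab [ 0.43772891 -0.21528373  0.05      ] [401.76457976 252.46674044]
(133, 400) [ 0.4241 -0.1992  0.05  ]
(178, 407) [ 0.4192 -0.2307  0.05  ]
(142, 360) [ 0.4521 -0.2056  0.05  ]
(188, 360) [ 0.4521 -0.2379  0.05  ]
backright? [ 0.6264 -0.3265  0.07  ]
bl [ 0.6542 -0.1762  0.07  ]
fl [ 0.4885 -0.1412  0.07  ]
tab in scenez 436.35659534905653 155.93349498025964
tab in topz 156.37894512450086 380.9769396164955
```

```bash
cat >> h.py <<'E'
from scipy.spatial.transform import Rotation as Ro
def chp(x,y,z):
    c=np.load("ch.npy");s=c[3]
    return np.array([c[0]+x*np.cos(s)-y*np.sin(s),c[1]+x*np.sin(s)+y*np.cos(s),z])
def Rt(th):  # th deg below horizontal
    s=np.load("ch.npy")[3];t=np.radians(th)
    z=np.array([np.cos(t)*np.cos(s),np.cos(t)*np.sin(s),-np.sin(t)]);y=np.array([-np.sin(s),np.cos(s),0])
    return np.c_[np.cross(y,z),y,z]
def shift(st,P,th=None):
    R=Ro.from_rotvec(st["orientation"]).as_matrix()
    d=R.T@(np.array(P)-st["tool_pos"])/.1
    r=np.zeros(3) if th is None else Ro.from_matrix(R.T@Rt(th)).as_rotvec()/np.pi
    return d.round(3),r.round(4)
def tochamber(p):
    c=np.load("ch.npy");s=c[3];e=np.array(p)[:2]-c[:2]
    return np.array([e[0]*np.cos(s)+e[1]*np.sin(s),-e[0]*np.sin(s)+e[1]*np.cos(s),p[2]]).round(4)
E
python3 - <<'E'
from plant import *
from h import *
st=read_state()
print(Ro.from_rotvec(st["orientation"]).as_matrix().round(3))
for P in [(.25,.45,.25),(.42,.2,.25)]:print(shift(st,P,60))
print(chp(-.124,0,.15),chp(-.13,0,.12))
E
```

```text
[[-0.967  0.254 -0.   ]
 [ 0.254  0.967 -0.001]
 [ 0.    -0.001 -1.   ]]
(array([-1.276, -1.009, -0.321]), array([-0.0049, -0.1667, -0.0164]))
(array([-3.555, -2.995, -0.318]), array([-0.0049, -0.1667, -0.0164]))
[ 0.43772891 -0.21528373  0.15      ] [ 0.43185292 -0.21407013  0.12      ]
```

Request:
{"name": "move_arm", "arguments": {
  "series": [
    [-0.3,-0.3,-0.1,0,0,0,-1],
    [-0.6,-0.6,-0.2,0,0,0,-1],
    [-1,-1,-0.3,0,0,0,-1],
    [-1,-1,-0.3,0,0,0,-1]
  ]
}}

```text
t: 0.55
tool_pos: [0.2259, 0.4554, 0.2497]
orientation: [0.406, 3.113, 0.0]
force: [0.1, 0.3, 1.4]
opening: 0.0656
```

Request:
{"name": "move_arm", "arguments": {
  "series": [
    [-0.3,-0.3,0,0,0,0,-1],
    [-0.7,-0.7,0,0,0,0,-1],
    [-1,-1,0,0,0,0,-1],
    [-1,-1,0,0,0,0,-1]
  ]
}}

```text
t: 0.95
tool_pos: [0.2975, 0.3324, 0.2485]
orientation: [0.411, 3.113, -0.002]
force: [-0.3, 0.1, 0.4]
opening: 0.0336
```

Request:
{"name": "move_arm", "arguments": {
  "series": [
    [-0.3,-0.3,0,0,0,0,-1],
    [-0.7,-0.7,0,0,0,0,-1],
    [-1,-1,0,0,0,0,-1],
    [-1,-1,0,0,0,0,-1]
  ]
}}

```text
t: 1.35
tool_pos: [0.3686, 0.2102, 0.2484]
orientation: [0.412, 3.114, -0.002]
force: [0.2, 0.7, -0.3]
opening: 0.0025
```

Run:
```python
from plant import *
from h import *
st=read_state();print(st["t"],st["q"].round(2),st["tool_pos"])
for P in [chp(-.14,.1,.2),chp(-.14,0,.15)]:print(shift(st,P,60))
```

```text
1.35 [ 0.4  -0.37  1.9  -0.    1.62 -0.91] [0.36859996 0.21020996 0.24843677]
(array([-1.555, -2.939,  0.489]), array([-0.0053, -0.1663, -0.0184]))
(array([-1.614, -3.937,  0.991]), array([-0.0053, -0.1663, -0.0184]))
```

Request:
{"name": "move_arm", "arguments": {
  "series": [
    [-0.1,-0.3,0,0,0,0,-1],
    [-0.3,-0.7,0,0,0,0,-1],
    [-0.4,-1,0,0,0,0,-1],
    [-0.4,-1,0,0,0,0,-1]
  ]
}}

```text
t: 1.75
tool_pos: [0.3798, 0.1056, 0.2485]
orientation: [-0.407, -3.115, 0.001]
force: [-0.3, 0.2, -0.5]
opening: 0.0004
```

Request:
{"name": "move_arm", "arguments": {
  "series": [
    [-0.1,-0.3,0,0,-0.03,0,-1],
    [-0.3,-0.7,0,-0.005,-0.08,-0.01,-1],
    [-0.4,-1,0,-0.005,-0.12,-0.02,-1],
    [-0.4,-1,0,-0.005,-0.166,-0.018,-1],
    [-0.4,-1,0,-0.005,-0.166,-0.018,-1]
  ]
}}

```text
t: 2.25
tool_pos: [0.4391, 0.0094, 0.2489]
orientation: [0.274, 2.649, -0.086]
force: [-0.9, 1.4, 0.8]
opening: 0.0006
```

Run:
```python
from plant import *
from h import *
st=read_state();print(st["t"],st["q"].round(2),st["tool_pos"],tochamber(st["tool_pos"]))
for P in [chp(-.14,.1,.2),chp(-.14,0,.15)]:print(shift(st,P,60))
```

```text
2.25 [-0.   -0.89  2.29 -0.11  1.27 -1.36] [0.43912899 0.00941763 0.24886236] [-0.1681  0.2203  0.2489]
(array([-0.021, -1.195,  0.581]), array([-0.0046, -0.0135,  0.0006]))
(array([ 0.212, -2.188,  1.038]), array([-0.0046, -0.0135,  0.0006]))
```

Request:
{"name": "move_arm", "arguments": {
  "series": [
    [0.05,-0.4,0.2,0,0,0,-1],
    [0.1,-0.8,0.4,0,0,0,-1],
    [0.1,-1,0.5,0,0,0,-1],
    [0.1,-1,0.5,-0.005,-0.013,0,-1]
  ]
}}

```text
t: 2.65
tool_pos: [0.4471, -0.096, 0.2024]
orientation: [0.262, 2.624, -0.066]
force: [-0.3, -0.5, 0.1]
opening: 0.0005
```

Run:
```python
from plant import *
from h import *
st=read_state();print(st["t"],st["q"].round(2),st["tool_pos"],tochamber(st["tool_pos"]))
for P in [chp(-.13,0,.10),chp(-.124,0,.08)]:print(shift(st,P,60))
```

```text
2.65 [-0.41 -0.89  2.38  0.11  1.16 -1.8 ] [ 0.44708437 -0.09598476  0.20243627] [-0.139   0.1187  0.2024]
(array([ 0.423, -1.189,  0.936]), array([ 0.001 , -0.0056,  0.0012]))
(array([ 0.467, -1.189,  1.14 ]), array([ 0.001 , -0.0056,  0.0012]))
```

Request:
{"name": "move_arm", "arguments": {
  "series": [
    [0.1,-0.4,0.2,0,0.02,0,-1],
    [0.2,-0.8,0.4,0,0.04,0,-1],
    [0.2,-1,0.6,0,0.06,0,-1],
    [0.2,-1,0.6,0,0.06,0,-1]
  ]
}}

```text
t: 3.05
tool_pos: [0.4384, -0.1958, 0.1361]
orientation: [0.284, 2.82, -0.037]
force: [-0.3, 0.8, -0.5]
opening: 0.0003
```

Run:
```python
from plant import *
from h import *
st=read_state();print(st["t"],st["q"].round(2),st["tool_pos"],tochamber(st["tool_pos"]))
for P in [chp(-.124,0,.10),chp(-.124,0,.07)]:print(shift(st,P,72))
```

```text
3.05 [-0.63 -0.48  2.21  0.15  1.13 -2.05] [ 0.43840164 -0.19579591  0.13606605] [-0.1273  0.0192  0.1361]
(array([ 0.079, -0.194,  0.352]), array([ 0.0019, -0.0019,  0.0007]))
(array([ 0.17 , -0.196,  0.638]), array([ 0.0019, -0.0019,  0.0007]))
```

Run:
```python
from plant import *
from h import *
st=read_state()
for P in [chp(-.12,0,.065),chp(-.12,0,.04)]:print(shift(st,P,72))
```

```text
(array([ 0.147, -0.196,  0.698]), array([ 0.0019, -0.0019,  0.0007]))
(array([ 0.222, -0.197,  0.936]), array([ 0.0019, -0.0019,  0.0007]))
```

Request:
{"name": "move_arm", "arguments": {
  "series": [
    [0.08,-0.19,0.2,0,0,0,-1],
    [0.12,-0.19,0.5,0,0,0,-1],
    [0.15,-0.19,0.7,0,0,0,-1],
    [0.15,-0.19,0.7,0,0,0,-1],
    [0.15,-0.19,0.7,0,0,0,-1]
  ]
}}

```text
t: 3.55
tool_pos: [0.444, -0.2156, 0.0714]
orientation: [0.278, 2.808, -0.045]
force: [0.9, -0.0, 0.5]
opening: 0.0005
```

Run:
```python
from plant import *
from h import *
st=read_state();print(st["t"],st["force"],tochamber(st["tool_pos"]))
for P in [chp(-.12,0,.065),chp(-.12,0,.04)]:print(shift(st,P,72))
w=read_camera("wrist");s=read_camera("scene")
im=np.hstack([cv2.resize(w["frame"],(400,300)),cv2.resize(s["frame"][140:290,180:380],(400,300))])
cv2.imwrite("pics/pre.png",im[...,::-1])
```

```text
3.55 [ 0.86091155 -0.04672312  0.52599323] [-0.1178  0.001   0.0714]
(array([ 0.041, -0.01 ,  0.053]), array([0.0005, 0.0021, 0.002 ]))
(array([ 0.12 , -0.01 ,  0.291]), array([0.0005, 0.0021, 0.002 ]))
```

View pics/pre.png

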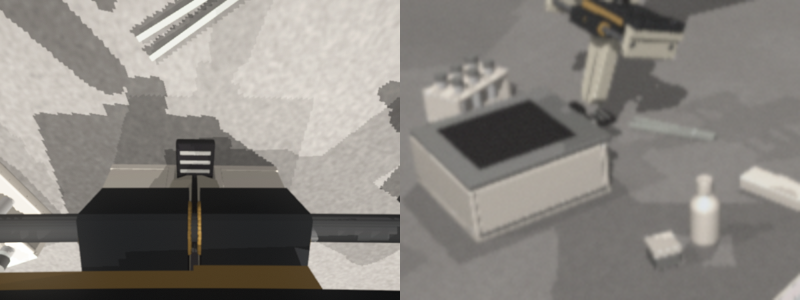

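Run:
```python
from plant import *
from h import *
w=read_camera("wrist")
for p in [(178,141),(214,141),(177,176),(214,176)]:print(tochamber(plane(w,(p[0]*1.6,p[1]*1.6),.05)))
```

```text
[-0.1411 -0.0112  0.05  ]
[-0.1412  0.0141  0.05  ]
[-0.1101 -0.0128  0.05  ]
[-0.1103  0.0156  0.05  ]
```

Request:
{"name": "move_arm", "arguments": {
  "series": [
    [0.06,-0.01,0.06,0,0,0,-1],
    [0.08,-0.01,0.12,0,0,0,-1],
    [0.09,-0.01,0.16,0,0,0,-1],
    [0.09,-0.01,0.16,0,0,0,-1]
  ]
}}

```text
t: 4.1
tool_pos: [0.439, -0.2172, 0.0512]
orientation: [0.282, 2.81, -0.046]
force: [-1.2, -0.3, 1.1]
opening: 0.0006
```

Run:
```python
from plant import *
from h import *
st=read_state();print(st["t"],st["force"],tochamber(st["tool_pos"]))
for P in [chp(-.12,0,.046),chp(-.12,0,.042)]:print(shift(st,P,72))
```

```text
4.1 [-1.22546708 -0.26866092  1.11524623] [-0.1224 -0.0016  0.0512]
(array([-0.007,  0.016,  0.057]), array([0.0002, 0.0015, 0.0012]))
(array([0.006, 0.016, 0.095]), array([0.0002, 0.0015, 0.0012]))
```

Contact is starting. Now I'll press down in small steps.

Request:
{"name": "move_arm", "arguments": {
  "series": [
    [0.01,0,0.03,0,0,0,-1],
    [0.02,0,0.06,0,0,0,-1],
    [0.02,0,0.06,0,0,0,-1]
  ]
}}

```text
t: 4.4
tool_pos: [0.4395, -0.2175, 0.0456]
orientation: [0.281, 2.809, -0.047]
force: [-1.7, 0.4, 3.2]
opening: 0.0005
```

Run:
```python
from plant import *
from h import *
st=read_state();print(st["t"],st["force"],tochamber(st["tool_pos"]))
s=read_camera("scene")
cv2.imwrite("pics/p1.png",cv2.resize(s["frame"][100:290,160:380],None,fx=3,fy=3)[...,::-1])
```

```text
4.4 [-1.69427789  0.38850829  3.16884473] [-0.1218 -0.0018  0.0456]
```

View pics/p1.png

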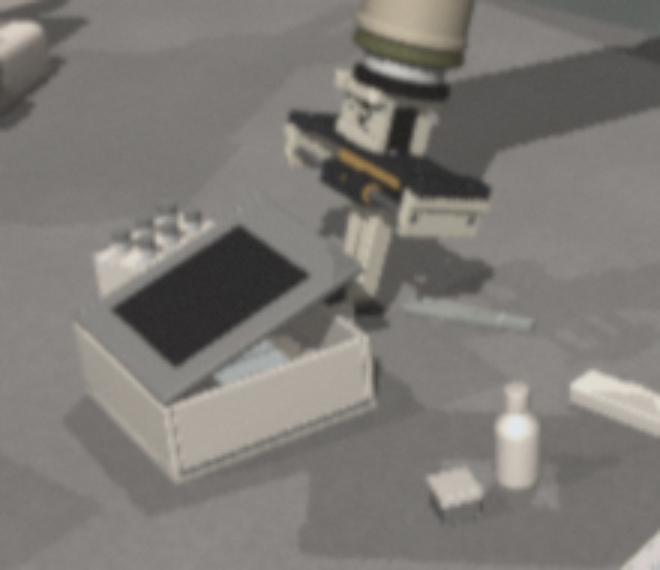

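The lid has popped free. I'll let the tab go, backing off up and towards the robot.

Request:
{"name": "move_arm", "arguments": {
  "series": [
    [0.05,0,-0.1,0,0,0,-1],
    [0.12,0,-0.25,0,0,0,-1],
    [0.2,0,-0.4,0,0,0,-1],
    [0.2,0,-0.4,0,0,0,-1]
  ]
}}

```text
t: 4.85
tool_pos: [0.4087, -0.2116, 0.0787]
orientation: [0.281, 2.807, -0.049]
force: [0.8, -0.6, 0.1]
opening: 0.001
```

Run:
```python
from plant import *
from h import *
st=read_state();print(st["t"],st["q"].round(2),st["force"],tochamber(st["tool_pos"]))
s=read_camera("scene");t=read_camera("top")
cv2.imwrite("pics/p2.png",cv2.resize(s["frame"][100:290,160:380],None,fx=3,fy=3)[...,::-1])
cv2.imwrite("pics/p2t.png",cv2.resize(t["frame"][150:310,360:510],None,fx=3.7,fy=3.7)[...,::-1])
for a in (.63,):
  for y in(-.078,.078):
    P=chp(.08-.177*np.cos(a)-.004*np.sin(a)*-1,y,.066+.177*np.sin(a)+.004*np.cos(a))
    p=proj(s,P);print((p-[160,100]+.5)*3); p=proj(t,P);print((p-[360,150]+.5)*3.7)
```

```text
4.85 [-0.72 -0.49  2.33  0.18  1.03 -2.16] [ 0.76996099 -0.64981544  0.10326189] [-0.1532 -0.0022  0.0787]
[223.32483969 143.29601661]
[317.83876547 303.43597097]
[328.34742521 209.6205372 ]
[ 82.17383456 254.48755323]
```

View pics/p2.png

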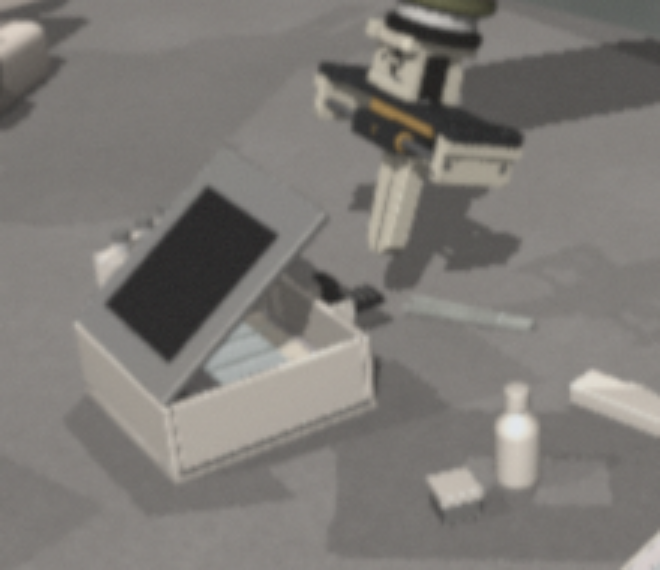

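View pics/p2t.png

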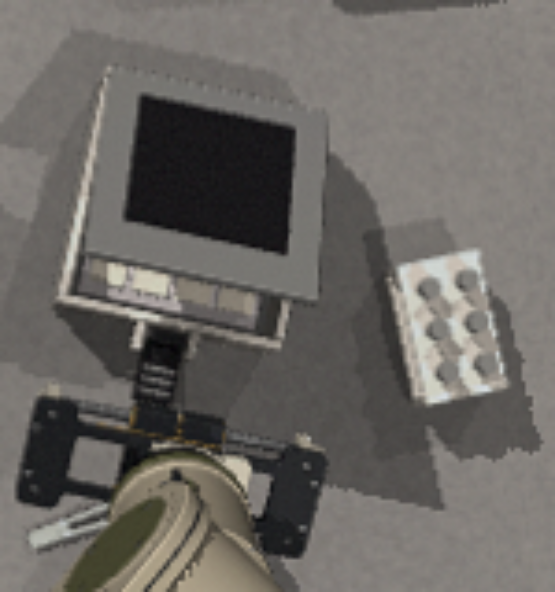

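The lid is up at about 0.63 rad: front corners at (327,213) and (228,145) in the scene crop, close to the prediction. The tab has sprung back. Next I'll tilt the tool and go under the edge.

```bash
cat >> h.py <<'E'
def tip(a,th,r=.14,extra=0,y=0):
    t=np.radians(th);dl=t-a
    h=.004+.0075*(1/np.cos(dl) if dl>0 else np.cos(dl))+(max(0,(.177-r)*np.tan(dl)))+extra
    return chp(.08-r*np.cos(a)-h*np.sin(a),y,.066+r*np.sin(a)-h*np.cos(a))
E
python3 - <<'E'
from plant import *
from h import *
st=read_state()
print(shift(st,chp(-.13,0,.115),55));print(shift(st,chp(-.05,0,.115),55))
E
```

```text
(array([-0.337,  0.019, -0.283]), array([ 0.    , -0.0922,  0.0012]))
(array([-1.096,  0.016, -0.03 ]), array([ 0.    , -0.0922,  0.0012]))
```

Request:
{"name": "move_arm", "arguments": {
  "series": [
    [-0.1,0.02,-0.1,0,-0.03,0,-1],
    [-0.2,0.02,-0.2,0,-0.06,0,-1],
    [-0.34,0.02,-0.28,0,-0.092,0,-1],
    [-0.34,0.02,-0.28,0,-0.092,0,-1],
    [-0.34,0.02,-0.28,0,-0.092,0,-1]
  ]
}}

```text
t: 5.45
tool_pos: [0.4365, -0.2178, 0.116]
orientation: [0.254, 2.532, -0.075]
force: [0.4, 0.3, -0.3]
opening: 0.0005
```

Run:
```python
from plant import *
from h import *
st=read_state();print(st["t"],st["q"].round(2),st["force"],tochamber(st["tool_pos"]))
print(shift(st,chp(-.05,0,.115),55))
```

```text
5.45 [-0.84 -0.74  2.5   0.43  0.93 -2.39] [ 0.38073322  0.30960319 -0.34858015] [-0.1247 -0.0027  0.116 ]
(array([-0.611,  0.023,  0.429]), array([ 0.0015, -0.0038,  0.0008]))
```

Request:
{"name": "move_arm", "arguments": {
  "series": [
    [-0.15,0.01,0.1,0,0,0,-1],
    [-0.35,0.02,0.25,0,0,0,-1],
    [-0.5,0.02,0.36,0,0,0,-1],
    [-0.61,0.02,0.43,0,-0.003,0,-1],
    [-0.61,0.02,0.43,0,-0.003,0,-1]
  ]
}}

```text
t: 5.95
tool_pos: [0.5106, -0.2291, 0.1134]
orientation: [0.25, 2.525, -0.073]
force: [-1.0, 1.4, 0.3]
opening: 0.0003
```

Run:
```python
from plant import *
from h import *
st=read_state();print(st["t"],st["q"].round(2),st["force"],tochamber(st["tool_pos"]))
for a in (.63,.75,.9,1.05,1.2,1.35): print(a,shift(st,tip(a,55),55))
s=read_camera("scene")
cv2.imwrite("pics/p3.png",cv2.resize(s["frame"][100:290,160:380],None,fx=3,fy=3)[...,::-1])
```

```text
5.95 [-0.71 -0.44  2.32  0.42  0.76 -2.31] [-0.95710728  1.36632727  0.32285346] [-0.0498  0.0013  0.1134]
0.63 (array([-0.104, -0.012, -0.112]), array([ 0.0023, -0.0015,  0.0013]))
0.75 (array([-0.307, -0.012, -0.197]), array([ 0.0023, -0.0015,  0.0013]))
0.9 (array([-0.569, -0.013, -0.259]), array([ 0.0023, -0.0015,  0.0013]))
1.05 (array([-0.802, -0.014, -0.275]), array([ 0.0023, -0.0015,  0.0013]))
1.2 (array([-1.013, -0.015, -0.258]), array([ 0.0023, -0.0015,  0.0013]))
1.35 (array([-1.221, -0.016, -0.209]), array([ 0.0023, -0.0015,  0.0013]))
```

View pics/p3.png

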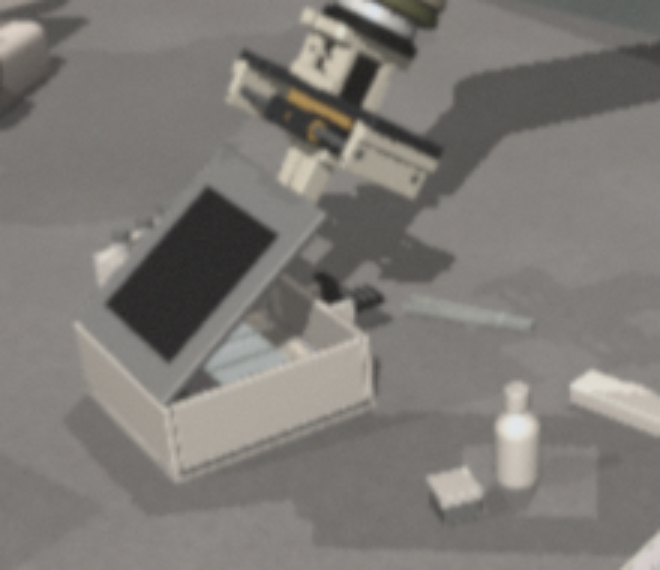

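The fingertips are hidden under the lid's edge, and the lid hasn't moved. Now I'll lift it slowly along its arc.

Request:
{"name": "move_arm", "arguments": {
  "series": [
    [-0.05,-0.01,-0.06,0,0,0,-1],
    [-0.1,-0.01,-0.11,0,0,0,-1],
    [-0.18,-0.01,-0.15,0,0,0,-1],
    [-0.25,-0.01,-0.18,0,0,0,-1],
    [-0.31,-0.01,-0.2,0,0,0,-1],
    [-0.4,-0.01,-0.22,0,0,0,-1],
    [-0.48,-0.01,-0.24,0,0,0,-1],
    [-0.57,-0.01,-0.26,0,0,0,-1]
  ]
}}

```text
t: 6.8
tool_pos: [0.5423, -0.2379, 0.1708]
orientation: [0.251, 2.519, -0.077]
force: [-0.4, 0.2, -0.0]
opening: 0.0004
```

Run:
```python
from plant import *
from h import *
st=read_state();print(st["t"],st["q"].round(2),st["force"],tochamber(st["tool_pos"]))
for a in (.9,1.05,1.2,1.35,1.5): print(a,shift(st,tip(a,55),55))
s=read_camera("scene")
cv2.imwrite("pics/p4.png",cv2.resize(s["frame"][80:270,160:380],None,fx=3,fy=3)[...,::-1])
```

```text
6.8 [-0.67 -0.41  2.2   0.36  0.84 -2.21] [-0.4393612   0.22483516 -0.00504918] [-0.017  -0.001   0.1708]
0.9 (array([0.027, 0.01 , 0.026]), array([0.0015, 0.0002, 0.0012]))
1.05 (array([-0.206,  0.01 ,  0.011]), array([0.0015, 0.0002, 0.0012]))
1.2 (array([-0.417,  0.009,  0.029]), array([0.0015, 0.0002, 0.0012]))
1.35 (array([-0.625,  0.008,  0.079]), array([0.0015, 0.0002, 0.0012]))
1.5 (array([-0.824,  0.007,  0.161]), array([0.0015, 0.0002, 0.0012]))
```

View pics/p4.png

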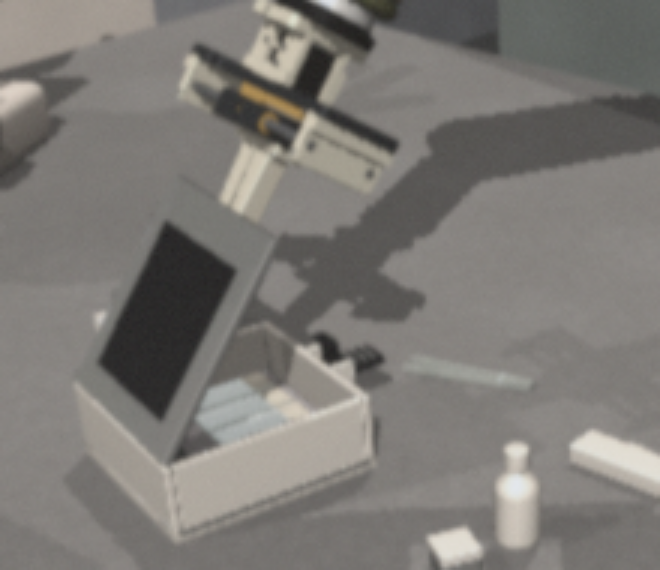

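The lid is following at about 0.9 rad, with the fingers under its edge. I'll carry on to about 1.5.

Request:
{"name": "move_arm", "arguments": {
  "series": [
    [-0.1,0.01,0.02,0,0,0,-1],
    [-0.2,0.01,0.01,0,0,0,-1],
    [-0.3,0.01,0.02,0,0,0,-1],
    [-0.4,0.01,0.03,0,0,0,-1],
    [-0.5,0.01,0.05,0,0,0,-1],
    [-0.6,0.01,0.08,0,0,0,-1],
    [-0.7,0.01,0.11,0,0,0,-1],
    [-0.78,0.01,0.15,0,0,0,-1]
  ]
}}

```text
t: 7.65
tool_pos: [0.6141, -0.2515, 0.2035]
orientation: [0.251, 2.519, -0.077]
force: [-0.9, -0.2, -0.9]
opening: 0.0007
```

Run:
```python
from plant import *
from h import *
st=read_state();print(st["t"],st["q"].round(2),st["force"],tochamber(st["tool_pos"]))
for a in (1.5,1.6,1.7,1.8,1.87,1.9): print(a,shift(st,tip(a,55),55))
s=read_camera("scene")
cv2.imwrite("pics/p5.png",cv2.resize(s["frame"][60:250,160:380],None,fx=3,fy=3)[...,::-1])
```

```text
7.65 [-0.59 -0.22  1.99  0.31  0.83 -2.11] [-0.93877111 -0.20380801 -0.86757176] [5.610e-02 2.000e-04 2.035e-01]
1.5 (array([-0.037, -0.002,  0.009]), array([0.0014, 0.0005, 0.0013]))
1.6 (array([-0.163, -0.003,  0.081]), array([0.0014, 0.0005, 0.0013]))
1.7 (array([-0.281, -0.004,  0.166]), array([0.0014, 0.0005, 0.0013]))
1.8 (array([-0.389, -0.004,  0.263]), array([0.0014, 0.0005, 0.0013]))
1.87 (array([-0.459, -0.005,  0.337]), array([0.0014, 0.0005, 0.0013]))
1.9 (array([-0.488, -0.005,  0.371]), array([0.0014, 0.0005, 0.0013]))
```

View pics/p5.png

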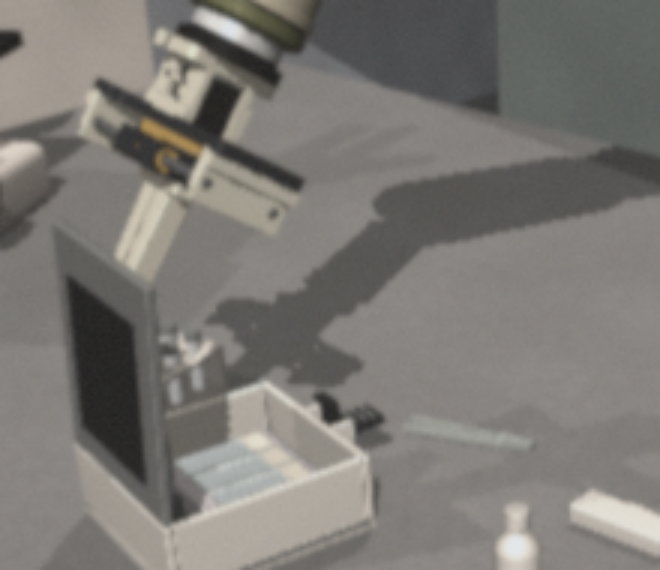

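The lid is at about 1.48, nearly upright. I'll push it past upright slowly, following it to just short of the stop.

Request:
{"name": "move_arm", "arguments": {
  "series": [
    [-0.09,0,0.04,0,0,0,-1],
    [-0.14,0,0.07,0,0,0,-1],
    [-0.19,0,0.1,0,0,0,-1],
    [-0.24,0,0.14,0,0,0,-1],
    [-0.28,0,0.17,0,0,0,-1],
    [-0.33,0,0.21,0,0,0,-1],
    [-0.37,0,0.24,0,0,0,-1],
    [-0.4,0,0.27,0,0,0,-1]
  ]
}}

```text
t: 8.5
tool_pos: [0.6609, -0.2608, 0.2038]
orientation: [0.251, 2.519, -0.077]
force: [-0.6, -0.5, -0.0]
opening: 0.0004
```

Run:
```python
from plant import *
from h import *
st=read_state();print(st["t"],st["q"].round(2),st["force"],tochamber(st["tool_pos"]))
for a in (1.5,1.8,1.87,1.9): print(a,shift(st,tip(a,55),55))
s=read_camera("scene")
cv2.imwrite("pics/p6.png",cv2.resize(s["frame"][60:250,160:380],None,fx=3,fy=3)[...,::-1])
```

```text
8.5 [-0.56 -0.09  1.87  0.29  0.81 -2.07] [-0.60099548 -0.45842859 -0.01793236] [0.1037 0.0005 0.2038]
1.5 (array([ 0.354, -0.003, -0.262]), array([0.0014, 0.0003, 0.0012]))
1.8 (array([ 0.003, -0.005, -0.008]), array([0.0014, 0.0003, 0.0012]))
1.87 (array([-0.068, -0.006,  0.066]), array([0.0014, 0.0003, 0.0012]))
1.9 (array([-0.096, -0.006,  0.1  ]), array([0.0014, 0.0003, 0.0012]))
```

View pics/p6.png

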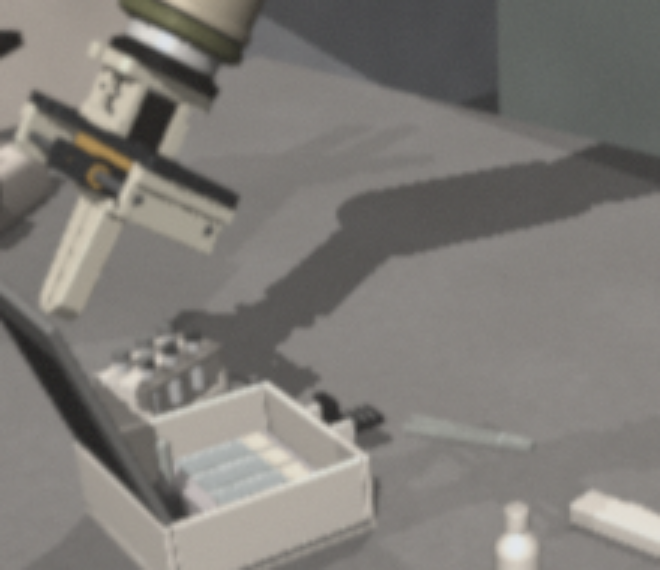

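The lid has gone past the fingertips and leans back, seemingly on its stop. I'll withdraw up and back, then verify.

Request:
{"name": "move_arm", "arguments": {
  "series": [
    [0.1,0,-0.15,0,0,0,-1],
    [0.3,0,-0.45,0,0,0,-1],
    [0.6,0,-0.9,0,0,0,-1],
    [0.6,0,-0.9,0,0,0,-1],
    [0.6,0,-0.9,0,0,0,-1]
  ]
}}

```text
t: 9.05
tool_pos: [0.5615, -0.2416, 0.245]
orientation: [0.251, 2.516, -0.08]
force: [-0.1, -0.5, -0.1]
opening: 0.0006
```

Run:
```python
from plant import *
from h import *
import pickle
st=read_state();print(st["t"],st["q"].round(2),st["force"],tochamber(st["tool_pos"]))
s=read_camera("scene");t=read_camera("top")
im=s["frame"].copy();tt=t["frame"].copy()
for a,col in((1.8,(0,255,0)),(1.9,(255,0,0))):
  for y in(-.078,.078):
    P=chp(.08-.177*np.cos(a)-.004*np.sin(a),y,.066+.177*np.sin(a)-.004*np.cos(a))
    for c,i in((s,im),(t,tt)):
      p=proj(c,P);cv2.circle(i,tuple(int(round(v)) for v in p),1,col,-1)
cv2.imwrite("pics/p7.png",cv2.resize(im[100:340,100:420],None,fx=2.5,fy=2.5)[...,::-1])
cv2.imwrite("pics/p7t.png",cv2.resize(tt[120:320,200:520],None,fx=2.5,fy=2.5)[...,::-1])
```

```text
9.05 [-0.65 -0.42  2.06  0.31  0.95 -2.13] [-0.12954964 -0.50720891 -0.05625287] [ 0.0025 -0.0007  0.245 ]
```

View pics/p7.png

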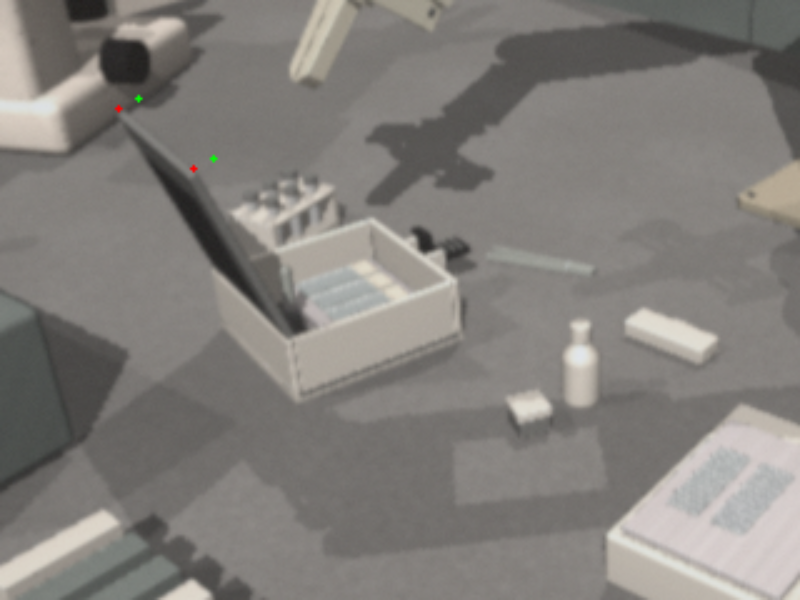

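View pics/p7t.png

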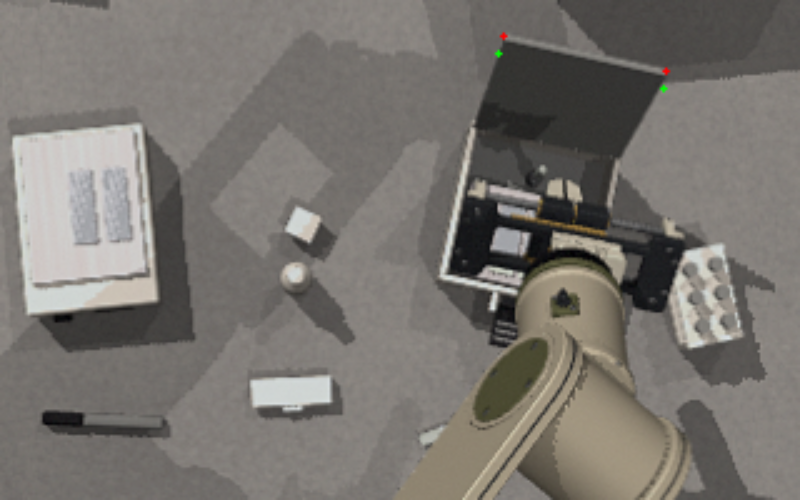

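The lid's front corners fall on the red 1.9 rad marks in both views: (119,108) and (194,169) in scene, (503,37) and (666,72) in top. The robot is clear and nothing loose has moved, so I'm handing in.

```bash
python3 -c "
from plant import *
print(close_job())"
```

```text
the job is handed in; nothing more can be done
None
```

The slide chamber is open: I pressed the release tab and the lid popped up by itself. I then pushed it from below, past upright, until it fell back onto its stop. I handed the job in at about 9 s of the 48 s allowed.

- **Tab:** I pressed with the closed fingertips, at about 3 N. The lid was freed, and the tab looked back at rest once I let go. The popped lid measured about 0.6 rad.
- **Lid:** The force readings between pushes were under about 2 N. In the last scene and top pictures its front corners lie on the marks computed for 1.9 rad.
- **Rest of the bench:** The last wrist force was about 0.5 N, which is noise, and the tool was well clear of the lid. The bottle, box, slide case and marker looked unmoved. In the last top picture the arm hides most of the forceps; the scene picture shows them in place. The jar was outside the last cropped views, and the arm stayed high near it.
- **Disagreements:** Chamber positions from the scene camera were off by about 4 to 8 mm from the top camera. I used the top camera, which the wrist camera confirmed to about 2 mm at the pad. Shoulder and elbow each reached the end of their range briefly while the tool was tilted, and the controller held them there.

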